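Sort keyed mounting plates onto their spindles

ROBOT

A 7-joint arm with a two-finger parallel gripper is mounted at the origin on the work surface. World frame = base frame: x ahead of the robot, y to its left, z up, the work surface at z = 0. Lengths are in m, angles in degrees, forces in N, time in s.
With the tool pointing down it reaches from about 0.425 to 0.8 m from the base axis. Payload 8.3 kg.
Tool frame: the origin (TCP) lies at the very end of the fingers, on their centre line; the grasp point (between the pads) lies 19 mm behind it (arm.pinch_z is the distance from the TCP to the grasp point, in m); x points along the fingers, y is the direction in which the jaws open and shut, and the axes are right-handed (so a half turn about x gives the same grasp; the last joint's range is limited). The gripper opens to 85 mm and grips with 20 to 120 N. Pads are 22 mm wide; open, the fingers measure 114 mm over their backs; the gripper's body (76 mm by 85 mm) begins 54 mm behind the grasp point. The pads swing forward as they close: fully open they stand 13 mm farther back than shut.
Start: joints at [-74.88, 21.967, 0.94, 78.501, -0.361, 79.538, -2.664], TCP at [0.201, 0.592, 0.195] pointing down, gripper open.
Joint ranges: [-169.22, 169.22], [-14.56, 117.87], [-87.37, 89.26], [10.42, 133.3], [-82.24, 262.24], [0.94, 117.77], [-172.7, 172.7]. Speed limits (degrees/s): [136.94, 136.94, 172.46, 172.46, 180, 180, 180].

INTERFACE

Orientations are given as [roll, pitch, yaw] about the fixed x, y, z axes, in that order (R = Rz(yaw) Ry(pitch) Rx(roll)).
In Python, from rig import sensors, viewer, job_done, arm gives the robot as it stands. The module is installed in compiled form; this text tells all that it offers.
- The arm moves only by the shell command python3 -m pendant 'ROWS' [OPENING] [FORCE]. ROWS is JSON, a list that holds one entry, the list of rows, each a list of 4 numbers: the shift along the tool's x, y, z in cm, then the turn about the tool's x in degrees. A call has exactly 5 rows; each row shifts and turns the commanded pose from where the row before left it, along the tool's axes as they then stand; what a row does not reach is not made up. A row lasts 1/10 s, in which the tool goes at most 50 mm and 8.59 degrees, less where a joint would pass 70% of its speed; a pose out of reach is approached as far as the arm can. A call with a gripper value outside its range is refused whole. OPENING is the finger opening in cm, from 0 to 8.54, set as the call begins (- or left out, the last holds). The fingers move at their own pace and stop on an object; FORCE is the grip in N (left out, the last holds). Time passes only in rows, so rows that do not move let the fingers close, or fill a call up. It gives the time, the measured TCP pose, the force and the opening at its end, in the units of the state.
- sensors.read_state(): the state, without advancing time (a new reading comes with each control period).
- viewer.capture(name): name is "scene" or "top"; returns a dict with "image" (420x560x3 uint8, red, green, blue), "fx", "fy", "cx", "cy" (pixels), "R" (3x3) and "t" (3): a world point X has camera coordinates R X + t. Camera axes: x right, y down, z forward; pixel columns grow to the right and rows downward; lengths in m; the calibration is good to about 2 mm. A picture is of the moment at which its call begins. There is no depth.
- job_done(): hands the job in, once; it reports no verdict.
The state is a dict: "t": time; "qpos": joint angles; "joint_velocities": joint speeds; "joint_torque": joint torques, N m; "ee_pos": TCP position; "ee_rot": TCP orientation; "force": force on the tool from outside, world axes, zero at the start; "wrist_torque": the same for the moment, N m; "finger_gap": finger opening in m.
Only numpy, scipy, OpenCV 4.12 (cv2) and the standard library are available. Lean on these libraries where they do the work, as an engineer would, in place of code of your own. Each camera call takes 0.05 s, during which the arm holds its last target.

TASK

Put the two loose green mounting plates away on the white dock: each fits only one of the two free keyed spindles, so try it on a spindle, turning it to find the keys, and move it to the other one if it will not go home. Leave both plates fully home, flat down on the dock and let go; leave the plate that is already on the dock, and the other things on the bench, where they are.

Things in the scene. Friction and masses are not known exactly. Their poses are not given: they have to be found in the camera images.
- plate_1: loose mint-green twelve-sided mounting plate, 60 mm across, 27 mm tall, 95 to 160 g, standing on its open underside; on its top a cream grip bar, 46 mm long (x), 14 mm wide (y), from 27 to 58 mm above the underside. Origin: centre of the underside; z up; +x to the bar's yellow-marked end. Below: blind bore 28 mm across, 23 mm deep, with three hidden keyways 6 to 8 mm wide
- plate_2: loose plate, looks just like plate_1 (same sizes and axes). Their keyways lie at different angles from the mark. On a spindle's nose a plate turns freely, resting on the key tops; when all keys and keyways line up it sinks 11 mm by its own weight. On a spindle with the other key pattern it never sinks, however it is turned
- plate_3: a like plate, 60 mm across, 58 mm high with its bar, already home on spindle_3; it stays there. Origin: centre of its underside
- dock: fixed white dock: slab 90 (x) x 300 (y) x 12 mm with three spindles in a row 95 mm apart along y and a blue strip along its +x edge. Origin: centre of its underside, z up. A plate that is home stands on the deck, 12 mm above this origin, whatever way its bar then points
- spindle_1 (a point): free steel spindle at the dock's -y end, 25 mm across, rising 21 mm above the deck, top rim bevelled by 2 mm. Round it three brass keys, 5 mm wide, reaching 18 mm from the axis, tops 11 mm above the deck. The matching plate goes home with its yellow-marked end pointing to the dock's +x, give or take 16 degrees (it varies). This point: on the axis, at deck level
- spindle_2 (a point): free spindle in the middle of the dock, sizes as spindle_1; here too the matching plate's yellow-marked end points to the dock's +x, give or take 16 degrees. One free spindle has its keys at 0, 120 and 240 degrees from that direction, the other at 60, 200 and 300 (counter-clockwise from above); which is which varies. This point: on the axis, at deck level
- spindle_3 (a point): spindle at the dock's +y end, taken by plate_3. This point: on the axis, at deck level
- impression_tray: bystander: mint-green horseshoe impression tray with a stub handle, about 120 x 72 mm, 18 mm high. Origin: centre of the horseshoe, underside
- scoop: bystander: lime-green measuring scoop, 110 mm long, 18 mm high. Origin: under the round bowl
- arch_model: bystander: pale dental arch model with cream teeth, about 72 mm across, 28 mm high. Origin: centre, underside
- mixing_bowl: bystander: green mixing bowl 110 mm across, 60 mm high. Origin: centre, underside
- cartridge: bystander: white twin-barrel cartridge with a yellow nozzle cap, lying, 150 x 66 mm, 31 mm high. Origin: centre, underside
- eraser: bystander: small white and blue block 34 x 16 x 12 mm lying between the plates. Origin: centre, underside
- clear_box: bystander: clear open plastic box 170 x 120 x 50 mm. Origin: centre, underside
Not all that is in view belongs to the job. Leave any pink look-alike of the plate_1 alone. What is shaped like the plate_2 but blue is not meant.

How it is judged (in metres and radians):
At the end, for the whole second after the job is handed in: plate_1 and plate_2 each sit on spindle_1 or spindle_2 (whichever its keyways fit), within 5 mm of the spindle's axis, underside 8 to 15.5 mm above the dock's underside (that is, on the deck at 12 mm), tilted less than 0.08 rad, and at rest (under 0.02 m/s) (((horizontal distance between plate_1 and spindle_1 below 0.005 m and z of plate_1 in the frame of dock between 0.008 and 0.0155 m and angle between plate_1's own z axis and vertical below 0.08 rad and linear speed of plate_1 below 0.02 m/s) or (horizontal distance between plate_1 and spindle_2 below 0.005 m and z of plate_1 in the frame of dock between 0.008 and 0.0155 m and angle between plate_1's own z axis and vertical below 0.08 rad and linear speed of plate_1 below 0.02 m/s)) and ((horizontal distance between plate_2 and spindle_1 below 0.005 m and z of plate_2 in the frame of dock between 0.008 and 0.0155 m and angle between plate_2's own z axis and vertical below 0.08 rad and linear speed of plate_2 below 0.02 m/s) or (horizontal distance between plate_2 and spindle_2 below 0.005 m and z of plate_2 in the frame of dock between 0.008 and 0.0155 m and angle between plate_2's own z axis and vertical below 0.08 rad and linear speed of plate_2 below 0.02 m/s))); the robot touches nothing.
It fails at once if the plate already on the dock (plate_3) is moved by more than 10 mm (distance of plate_3 from where it was at the start of the episode above 0.01 m).
It fails at once if a bystander is moved by more than 30 mm (distance of any of impression_tray, scoop, arch_model, mixing_bowl, cartridge, eraser, clear_box from where it was at the start of the episode above 0.03 m).
It also fails if it takes over 64 s, if anything falls off the work surface, if the arm or the gripper's body presses on something with over 40 N, if the wrist force passes 120 N, or if a joint passes its speed limit or range.

## Working session

There is one attempt and no reset: what is moved stays moved. The work goes in short steps, Python scripts to look and compute and a shell command to move; the robot and the scene stay as the last step left them, time stands still between calls to the robot, and variables do not carry over. Pictures are saved under pics/ and viewed, and the job is handed in when it is done.

```bash
mkdir -p pics; python3 - <<'E'
from rig import sensors, viewer, arm
import cv2,json
print(sensors.read_state())
print([a for a in dir(arm) if a[0]!='_'], arm.pinch_z)
for n in("scene","top"):
    c=viewer.capture(n); cv2.imwrite(f"pics/{n}0.png",c["image"][:,:,::-1]); print(n,c["fx"],c["fy"],c["cx"],c["cy"],c["R"],c["t"])
E
```

```text
{'t': 0.0, 'qpos': array([-74.8785729 ,  22.01728148,   0.94077872,  78.56249062,
        -0.3625131 ,  79.53898491,  -2.66517517]), 'joint_velocities': array([-0.1751676 , -0.00573465, -0.06879171, -0.06984675, -0.01680443,
        0.09113546,  0.07793495]), 'joint_torque': array([ 1.08334291e-04, -6.27608728e+01,  8.43879897e-01, -3.71812820e+01,
        1.62684638e-02,  1.47242588e-02, -9.00604476e-06]), 'ee_pos': array([0.20043907, 0.59136254, 0.19374789]), 'ee_rot': array([ -89.15508233,   89.88407146, -107.88040225]), 'force': array([ 0.17203787, -0.21844778,  0.03315302]), 'wrist_torque': array([-0.05064315,  0.00713343,  0.01883921]), 'finger_gap': 0.08504166645016294}
['PlanningError', 'pinch_z'] 0.0187
scene 474.8851689113664 474.8851689113664 280.9586773350098 200.84187672629963 [[-0.8170729   0.57652004  0.00406413]
 [ 0.38867037  0.55602217 -0.7346936 ]
 [-0.42582533 -0.59871863 -0.6783869 ]] [ 0.48924636 -0.15086049  1.68280652]
top 444.80073397717695 444.80073397717695 274.93029971719585 208.0538448087933 [[ 4.33558971e-04 -9.99836160e-01 -1.80960046e-02]
 [-9.98575597e-01  5.32613697e-04 -5.33525418e-02]
 [ 5.33534387e-02  1.80933601e-02 -9.98411759e-01]] [-0.03142778  0.56624726  1.20712151]
```

View pics/top0.png

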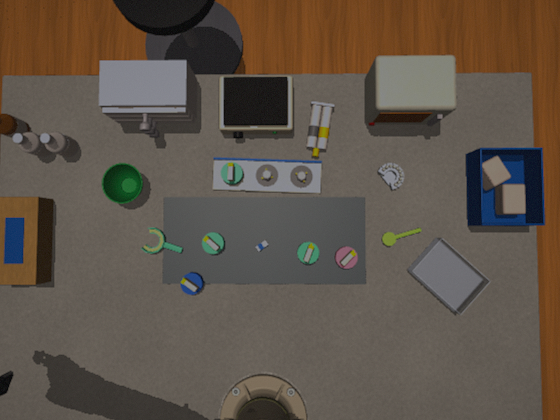

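View pics/scene0.png

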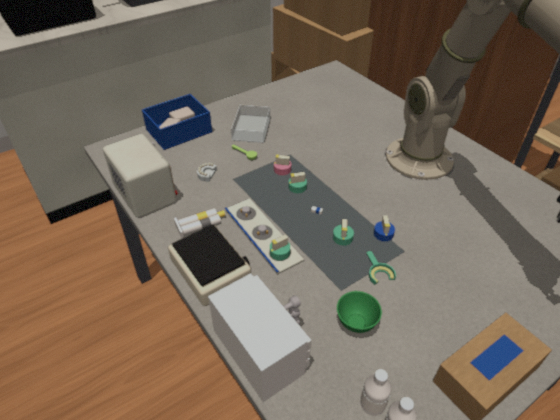

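Candidates: mint plates at top-view (213,243) and (308,253). Look-alikes are pink (346,258), blue (191,284), and the docked plate_3 (232,173); also green are the tray (155,240), the bowl (122,184) and the scoop (390,239). I choose the two mint ones; free spindles are at (267,175) and (301,177). Next, a close crop to check.

```bash
python3 - <<'E'
import cv2,numpy as np
a=cv2.imread("pics/top0.png"); s=cv2.imread("pics/scene0.png")
c1=cv2.resize(a[155:275,185:365],None,fx=4,fy=4,interpolation=cv2.INTER_CUBIC)
cv2.imwrite("pics/crop1.png",c1)
c2=cv2.resize(s[150:275,215:405],None,fx=4,fy=4,interpolation=cv2.INTER_CUBIC)
cv2.imwrite("pics/crop2.png",c2)
c3=cv2.resize(a[150:200,205:330],None,fx=6,fy=6,interpolation=cv2.INTER_CUBIC)
cv2.imwrite("pics/crop3.png",c3)
E
```

```text
(no output)
```

View pics/crop1.png

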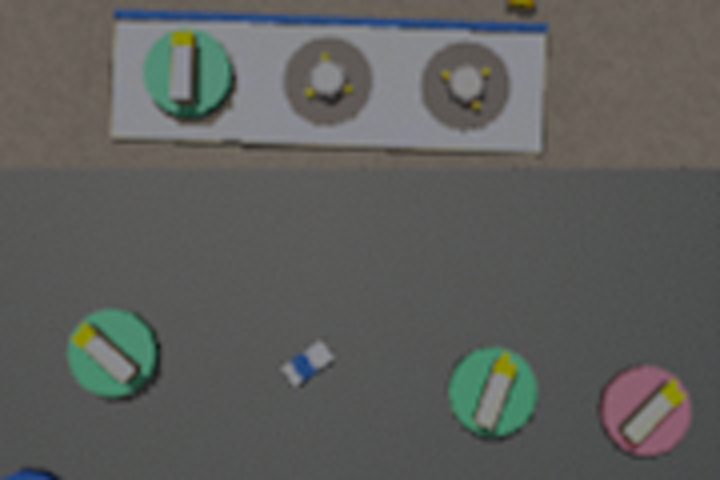

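View pics/crop2.png

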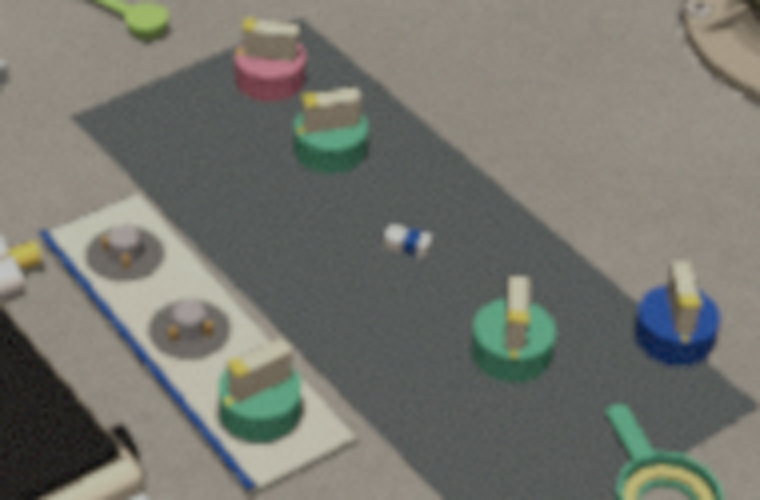

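View pics/crop3.png

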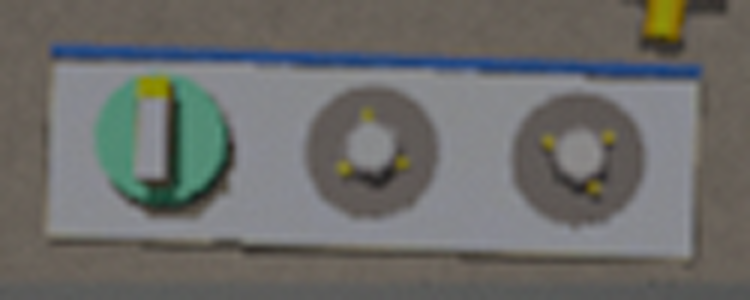

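The crops show both chosen plates mint green with yellow-marked bars. Middle spindle_2 has keys at about 0/120/240 deg, and end spindle_1 at about 60/200/300. Now I'll measure.

```bash
cat > h.py <<'E'
import numpy as np,cv2
from rig import sensors,viewer
def ray(c,uv,z):
    uv=np.atleast_2d(uv).astype(float)
    d=np.c_[(uv[:,0]-c["cx"])/c["fx"],(uv[:,1]-c["cy"])/c["fy"],np.ones(len(uv))]@c["R"]
    o=-c["R"].T@c["t"]; return o+d*((z-o[2])/d[:,2])[:,None]
def comps(m,lo,hi):
    n,l,s,ce=cv2.connectedComponentsWithStats(m.astype(np.uint8))
    return [(i,s[i],ce[i],l==i) for i in range(1,n) if lo<=s[i,4]<=hi]
E
python3 - <<'E'
from h import *
for n in("top","scene"):
    c=viewer.capture(n); im=c["image"]; hsv=cv2.cvtColor(im,cv2.COLOR_RGB2HSV); H,S,V=[hsv[:,:,i].astype(int) for i in range(3)]
    g=(H>65)&(H<90)&(S>70)&(V>40); y=(H>22)&(H<35)&(S>120)&(V>70)
    print(n)
    for i,s,ce,m in comps(g,150,1500):
        cn,_=cv2.findContours(m.astype(np.uint8),cv2.RETR_EXTERNAL,cv2.CHAIN_APPROX_NONE)
        h=cv2.convexHull(cn[0]); f=np.zeros(m.shape,np.uint8); cv2.fillConvexPoly(f,h,1)
        mo=cv2.moments(h); p=[mo['m10']/mo['m00'],mo['m01']/mo['m00']]
        A=cv2.contourArea(ray(c,h.reshape(-1,2),.02)[:,:2].astype(np.float32))
        print("green",s,np.round(p,1),ray(c,p,.027).round(4),"eqdia",np.sqrt(4*A/np.pi).round(4))
        if n=="top":
            bar=(f>0)&(S<70)&(V>100)
            b=[ (S<65)&(V>110)&(f>0)]
            yy=y&(cv2.dilate(f,np.ones((5,5)))>0)
            cr=np.array(np.nonzero(yy)).mean(1)[::-1]
            allp=np.array(np.nonzero(b[0])).T[:,::-1]
            print("  bar n",len(allp),allp.mean(0),"y",cr,yy.sum(), "cream",ray(c,allp.mean(0),.058).round(4),"yel",ray(c,cr,.058).round(4))
            ap=np.vstack([allp,np.array(np.nonzero(yy)).T[:,::-1]])
            w=ray(c,ap,.058)[:,:2]; r=cv2.minAreaRect(w.astype(np.float32)*1000);
            d=ray(c,cr,.058)[0]-ray(c,allp.mean(0),.058)[0]
            print("  rect",np.round(r[0],1),np.round(r[1],1),r[2],"yaw",np.degrees(np.arctan2(d[1],d[0])))
    for i,s,ce,m in comps(y,2,60): print("yel",s,ce.round(1),ray(c,ce,.023).round(4))
    b=(H>100)&(H<125)&(S>100)&(V>60)
    for i,s,ce,m in comps(b,40,600):
        pts=np.array(np.nonzero(m)).T[:,::-1]
        print("blue",s,ce.round(1)); 
        if s[2]>60 and n=="top" and s[0]>190 and s[0]<260:
            w=ray(c,pts,.012)[:,:2]; l=cv2.fitLine(w.astype(np.float32),cv2.DIST_L2,0,0.001,0.001).ravel(); print("strip",l, w.min(0),w.max(0))
E
```

```text
top
green [221 163  22  21 250] [231.6 173.1] [[0.6614 0.087  0.027 ]] eqdia 0.0579
  bar n 73 [229.06849315 172.49315068] y [230.5        164.16666667] 18 cream [[0.659  0.0901 0.058 ]] yel [[0.6813 0.0864 0.058 ]]
  rect [662.6  89.1] [45.7 44.6] 60.7973747253418 yaw -9.391762197018595
green [ 103  164   40   39 1068] [122.  182.9] [[0.6349 0.3884 0.027 ]] eqdia 0.108
  bar n 0 [nan nan] y [nan nan] 0 cream [[nan nan nan]] yel [[nan nan nan]]
  rect [0. 0.] [0. 0.] 0.0 yaw nan
green [141 228  42  26 204] [159.3 242.8] [[0.4711 0.283  0.027 ]] eqdia 0.08
  bar n 17 [154.         240.88235294] y [nan nan] 0 cream [[0.4769 0.2886 0.058 ]] yel [[nan nan nan]]
  rect [480.1 293. ] [36.1 47.6] 71.24542236328125 yaw nan
green [202 232  23  23 275] [212.9 242.9] [[0.4709 0.1368 0.027 ]] eqdia 0.0596
  bar n 69 [211.79710145 244.43478261] y [205.7 238.3] 20 cream [[0.4677 0.1347 0.058 ]] yel [[0.4838 0.1511 0.058 ]]
  rect [471.5 138.2] [43.2 13.1] 45.40083312988281 yaw 45.242193619933246
green [297 242  22  22 274] [307.7 252.6] [[ 0.4451 -0.1203  0.027 ]] eqdia 0.0587
  bar n 64 [307.625 
[... 1554 characters left out ...]
 2   2] [277.  155.5] [[ 0.4208 -0.2764  0.023 ]]
yel [291 174   3   2   5] [291.8 174.6] [[ 0.4401 -0.1626  0.023 ]]
yel [219 211   6   5  19] [221.2 213.2] [[ 0.7241 -0.1373  0.023 ]]
yel [198 212   9   7  41] [201.8 215.1] [[ 0.7763 -0.1632  0.023 ]]
yel [385 225   4   2   8] [386.5 225.5] [[0.3497 0.1885 0.023 ]]
yel [342 229   4   1   4] [343.5 229. ] [[0.4634 0.1265 0.023 ]]
yel [273 240   3   4   8] [274.  241.8] [[0.6592 0.051  0.023 ]]
blue [226 208  52  64 118] [252.8 241.5]
blue [374 222  21  19 237] [383.  232.2]<stdin>:16: RuntimeWarning: Mean of empty slice.
  ret = um.true_divide(
<stdin>:18: RuntimeWarning: Mean of empty slice.
<stdin>:21: RuntimeWarning: Mean of empty slice.
```

```bash
python3 - <<'E'
from h import *
ims=[viewer.capture("top") for _ in range(4)]; c=ims[0]
im=np.mean([k["image"] for k in ims],0)
y0,x0=150,205; k=6
cr=im[y0:205,x0:330].astype(np.float32)
hsv=cv2.cvtColor(np.clip(cr,0,255).astype(np.uint8),cv2.COLOR_RGB2HSV)
gray=cr.mean(2)
def disc(cx,cy):
    # rays edges: grey ring -> white deck
    pts=[]
    for a in np.radians(np.arange(0,360,6)):
        r=np.arange(8,14,.25); u=cx+r*np.cos(a); v=cy+r*np.sin(a)
        p=cv2.remap(gray,(u-x0).astype(np.float32)[None],(v-y0).astype(np.float32)[None],cv2.INTER_CUBIC)[0]
        g=np.diff(p); j=g.argmax(); pts.append((u[j]+.125*np.cos(a),v[j]+.125*np.sin(a)))
    w=ray(c,np.array(pts),.012)[:,:2]
    e=cv2.fitEllipse((w*1000).astype(np.float32)); return e
C={}
for n,(u,v) in {"s2":(267,175),"s1":(301.5,176.5)}.items():
    e=disc(u,v); print(n,"disc",np.round(e[0],1),np.round(e[1],1)); ctr=np.array(e[0])/1000
    # yellow weight
    B=cr; w=np.clip((B[:,:,0]+B[:,:,1])/2-B[:,:,2]-20,0,None)
    V,U=np.mgrid[y0:205,x0:330]
    m=((U-u)**2+(V-v)**2<9.5**2)&(w>0)
    for i,s,ce,mm in comps(m,2,60):
        ww=w*mm; uv=[(ww*U).sum()/ww.sum(),(ww*V).sum()/ww.sum()]
        p=ray(c,uv,.023)[0]; d=p[:2]-ctr
        print("  key",np.round(uv,2),p.round(4),"r",np.hypot(*d).round(4),"ang",np.degrees(np.arctan2(d[1],d[0])).round(1),ww.sum())
    nm=(gray>gray[int(v-y0)-0,int(u-x0)]*0.82)&((U-u)**2+(V-v)**2<6**2)&~m
    uv=[U[nm].mean(),V[nm].mean()]; print("  nose",np.round(uv,1),nm.sum(),ray(c,uv,.033).round(4))
E
```

```text
s2 disc [658.1  -8.1] [61. 62.]
  key [265.79 168.62] [ 0.6741 -0.0065  0.023 ] r 0.0161 ang 5.7 140.875
  key [261.95 177.63] [0.6493 0.004  0.023 ] r 0.0149 ang 126.0 230.375
  key [271.49 176.66] [ 0.6519 -0.0221  0.023 ] r 0.0154 ang -113.6 192.875
  nose [266.2 173.7] 51 [[ 0.6588 -0.0081  0.033 ]]
s1 disc [ 654.8 -103.2] [61.4 61.9]
  key [305.94 172.44] [ 0.6634 -0.1165  0.023 ] r 0.0158 ang -57.0 173.375
  key [295.88 173.26] [ 0.6612 -0.0889  0.023 ] r 0.0156 ang 65.7 188.75
  key [303.45 180.71] [ 0.6406 -0.1096  0.023 ] r 0.0155 ang -155.6 173.75
  nose [301.  175.1] 46 [[ 0.6548 -0.1025  0.033 ]]
```

```bash
cat >> h.py <<'E'
from scipy.spatial.transform import Rotation as Ro
def plan(x,y,z,yaw):
    """bar (plate x) yaw in world; shift in present tool axes (cm) and turn about tool x"""
    s=sensors.read_state(); R=Ro.from_euler('xyz',s["ee_rot"],degrees=True).as_matrix()
    d=R.T@(np.array([x,y,z])-s["ee_pos"])*100
    yw=np.radians(yaw); t=R.T@np.array([-np.sin(yw),np.cos(yw),0])
    a=np.degrees(np.arctan2(t[2],t[1])); a=(a+90)%180-90
    yaw_now=np.degrees(np.arctan2(-R[0,1],R[1,1]))
    print("t",round(s["t"],2),"tcp",s["ee_pos"].round(4),"toolx",R[:,0].round(3),"tooly",R[:,1].round(3),"q1,q7",s["qpos"][[0,6]].round(1),"F",s["force"].round(1),"M",s["wrist_torque"].round(2),"gap",s["finger_gap"].round(4))
    print("shift cm",d.round(2),"turn",round(a,1),"or",round(a-180*np.sign(a),1),"jawyaw",round(yaw_now%180,1))
E
python3 - <<'E'
from h import *
plan(.4712,.1377,.10,45.4)
E
```

```text
Traceback (most recent call last):
  File "h.py", line 18, in plan
    print("t",round(s["t"],2),"tcp",s["ee_pos"].round(4),"toolx",R[:,0].round(3),"tooly",R[:,1].round(3),"q1,q7",s["qpos"][[0,6]].round(1),"F",s["force"].round(1),"M",s["wrist_torque"].round(2),"gap",s["finger_gap"].round(4))
                                                                                                                                                                                                        ^^^^^^^^^^^^^^^^^^^^^
AttributeError: 'float' object has no attribute 'round'
```

```bash
sed -i 's/s\["finger_gap"\].round(4)/round(s["finger_gap"],4)/' h.py
python3 - <<'E'
from h import *
plan(.4712,.1377,.10,45.4)
E
```

```text
t 0.4 tcp [0.2006 0.5918 0.1946] toolx [-0. -0. -1.] tooly [ 0.321  0.947 -0.   ] q1,q7 [-74.9  -2.7] F [-0.2 -0.3  0.9] M [-0.    0.06  0.02] gap 0.0855
shift cm [  9.47 -34.32  40.21] turn -64.1 or 115.9 jawyaw 161.3
```

```bash
python3 -m pendant '[[[0,-3.1,3.65,0],[0,-3.1,3.65,0],[0,-3.1,3.65,0],[0,-3.1,3.65,0],[0,-3.1,3.65,0]]]' 4.5 40; python3 -m pendant '[[[0,-3.1,3.65,0],[0,-3.1,3.65,0],[0,-3.1,3.65,0],[0,-3.1,3.65,0],[0,-3.1,3.65,0]]]'; python3 -c "
from h import *
plan(.4712,.1377,.10,45.4)"
```

```text
t: 0.9
ee_pos: [0.3244, 0.3848, 0.195]
ee_rot: [92.8, 90.0, 74.1]
force: [0.7, 0.0, 0.2]
finger_gap: 0.0446
t: 1.4
ee_pos: [0.4475, 0.1794, 0.1952]
ee_rot: [65.2, 89.9, 46.5]
force: [0.4, 0.7, 0.1]
finger_gap: 0.0448
t 1.4 tcp [0.4475 0.1794 0.1952] toolx [ 0.001  0.001 -1.   ] tooly [0.321 0.947 0.001] q1,q7 [-44.4  47.1] F [0.4 0.7 0.1] M [ 0.01 -0.09  0.01] gap 0.0448
shift cm [ 9.52 -3.2   3.58] turn -64.1 or 115.9 jawyaw 161.3
```

```bash
python3 -m pendant '[[[0,0,0,-8],[0,0,0,-8],[0,0,0,-8],[0,0,0,-8],[0,0,0,-8]]]'; python3 -m pendant '[[[0,0,0,-8],[0,0,0,-8],[0,0,0,-8],[0,0,0,0],[0,0,0,0]]]'; python3 -c "
from h import *
plan(.4712,.1377,.10,45.4)"
```

```text
t: 1.9
ee_pos: [0.4468, 0.1811, 0.1949]
ee_rot: [28.3, 90.0, 49.9]
force: [-0.1, 0.3, 1.7]
finger_gap: 0.0453
t: 2.4
ee_pos: [0.4468, 0.1812, 0.1949]
ee_rot: [13.4, 90.0, 58.4]
force: [0.0, 0.5, 0.2]
finger_gap: 0.0449
t 2.4 tcp [0.4468 0.1812 0.1949] toolx [ 0.  0. -1.] tooly [-0.708  0.707  0.   ] q1,q7 [-42.3 110.4] F [0.  0.5 0.2] M [ 0.    0.   -0.01] gap 0.0449
shift cm [ 9.49 -4.8  -1.35] turn -0.4 or 179.6 jawyaw 45.0
```

```bash
python3 -m pendant '[[[2,-2.4,-0.7,-0.4],[2.5,-2.4,-0.65,0],[3,0,0,0],[0,0,0,0],[0,0,0,0]]]'; python3 -c "
from h import *
plan(.4712,.1377,.032,45.4)
for n in ('top','scene'):
  c=viewer.capture(n)['image'][:,:,::-1]
  c=c[200:290,160:280] if n=='top' else c[150:275,260:420]
  cv2.imwrite('pics/a_%s.png'%n,cv2.resize(c,None,fx=4,fy=4,interpolation=cv2.INTER_CUBIC))"
```

```text
t: 2.9
ee_pos: [0.4712, 0.1383, 0.1202]
ee_rot: [152.3, 89.9, -162.1]
force: [0.2, -0.3, 1.1]
finger_gap: 0.0449
t 2.9 tcp [0.4712 0.1383 0.1202] toolx [-0.001 -0.    -1.   ] tooly [-0.714  0.7    0.   ] q1,q7 [-38.2 118.5] F [ 0.2 -0.3  1.1] M [ 0.    0.02 -0.04] gap 0.0449
shift cm [ 8.82 -0.04 -0.03] turn 0.2 or -179.8 jawyaw 45.6
```

View pics/a_scene.png

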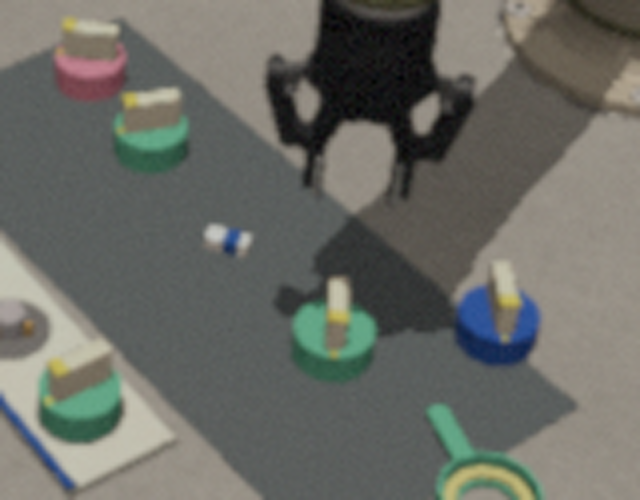

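View pics/a_top.png

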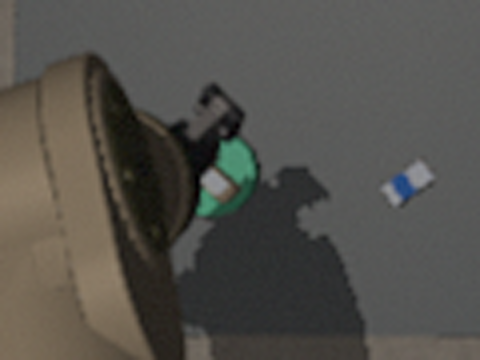

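The scene crop shows the open jaws above the left mint plate (crop ~(335,330)), straddling its bar. The blue look-alike is clear at (497,310). Descending and gripping.

```bash
python3 -m pendant '[[[4,0,0,0],[2.8,0,0,0],[1.8,0,0,0],[0.2,0,0,0],[0,0,0,0]]]'; python3 -m pendant '[[[0,0,0,0],[0,0,0,0],[0,0,0,0],[0,0,0,0],[0,0,0,0]]]' 0.8 40; python3 -c "
from h import *
plan(.4712,.1377,.032,45.4)"
```

```text
t: 3.5
ee_pos: [0.4722, 0.1385, 0.0329]
ee_rot: [-19.7, 89.9, 26.0]
force: [0.6, 0.4, 0.3]
finger_gap: 0.0451
t: 4.0
ee_pos: [0.4716, 0.1379, 0.032]
ee_rot: [-13.8, 90.0, 31.9]
force: [0.6, 0.1, 1.3]
finger_gap: 0.0082
t 4.0 tcp [0.4716 0.1379 0.032 ] toolx [ 0.  0. -1.] tooly [-0.715  0.699 -0.   ] q1,q7 [-37.2 121. ] F [0.6 0.1 1.3] M [-0.04  0.03  0.08] gap 0.0082
shift cm [ 0.    0.01 -0.05] turn 0.3 or -179.7 jawyaw 45.7
```

```bash
python3 -c "
from h import *
for n in ('top','scene'):
  c=viewer.capture(n)['image'][:,:,::-1]
  c=c[200:290,160:280] if n=='top' else c[150:275,260:420]
  cv2.imwrite('pics/b_%s.png'%n,cv2.resize(c,None,fx=5,fy=4.5,interpolation=cv2.INTER_CUBIC))"
```

```text
(no output)
```

View pics/b_scene.png

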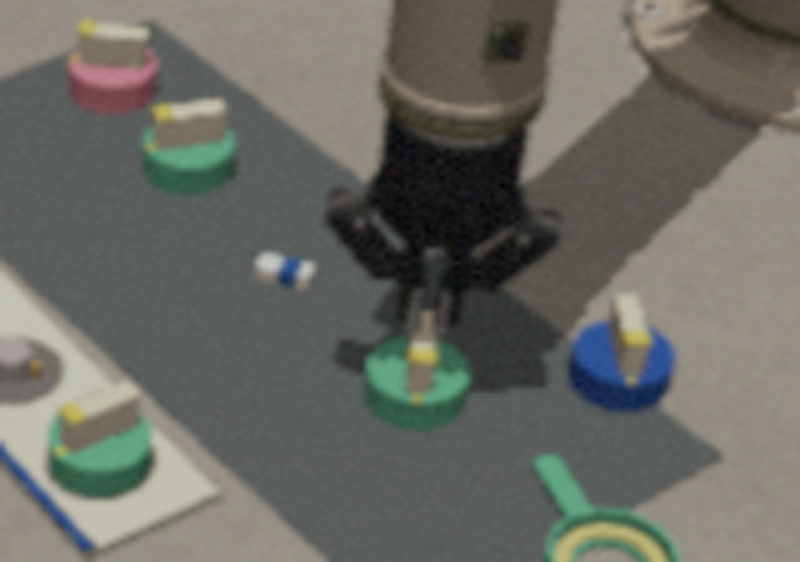

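View pics/b_top.png

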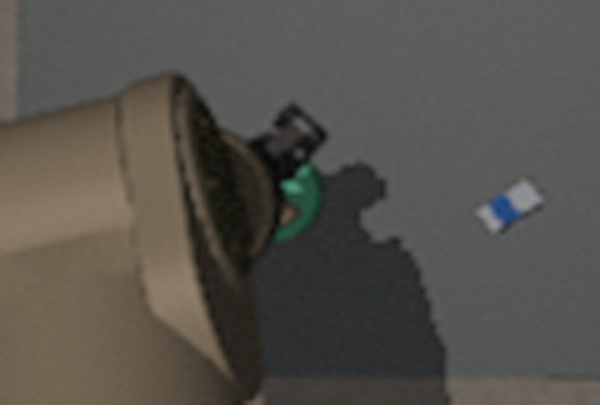

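The bar seems to sit between the fingers (crop ~(425,330)), but a gap of 8.2 mm disagrees with the 14 mm bar. I'll close further and check.

```bash
python3 -m pendant '[[[0,0,0,0],[0,0,0,0],[0,0,0,0],[0,0,0,0],[0,0,0,0]]]' 0 40
```

```text
t: 4.6
ee_pos: [0.4715, 0.1379, 0.0318]
ee_rot: [172.4, 90.0, -141.9]
force: [-0.0, 0.5, -0.5]
finger_gap: -0.0
```

```bash
python3 -c "
from h import *
for n in ('top','scene'):
  c=viewer.capture(n)['image'][:,:,::-1]
  c=c[215:275,180:250] if n=='top' else c[190:260,300:390]
  cv2.imwrite('pics/c_%s.png'%n,cv2.resize(c,None,fx=8,fy=8,interpolation=cv2.INTER_CUBIC))
c=viewer.capture('scene'); 
for p in [(.4715,.138,.032),(.4715,.138,.058),(.4712,.1377,.027)]:
  q=c['R']@np.array(p)+c['t']; print(q[0]/q[2]*c['fx']+c['cx'],q[1]/q[2]*c['fy']+c['cy'])
print(-c['R'].T@c['t'])
"
```

```text
344.2743560929437 230.35409583906778
345.13236630268256 224.067069828089
344.1226235115935 231.44047012858215
[1.17496659 0.80934905 1.0287693 ]
```

View pics/c_scene.png

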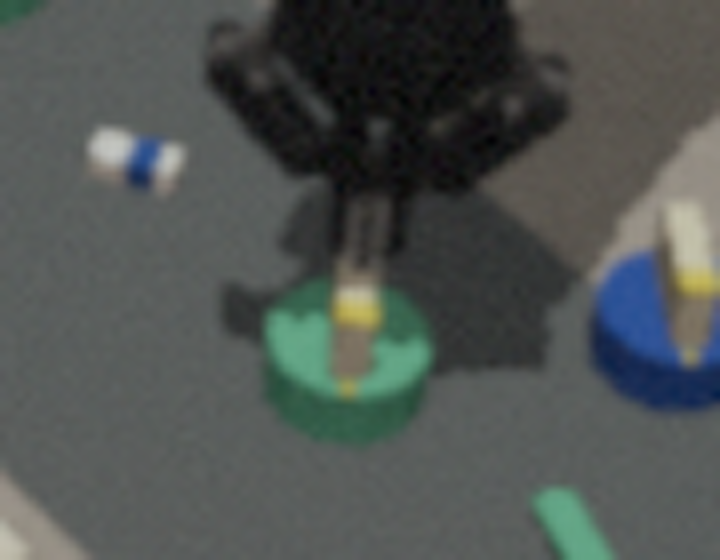

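View pics/c_top.png

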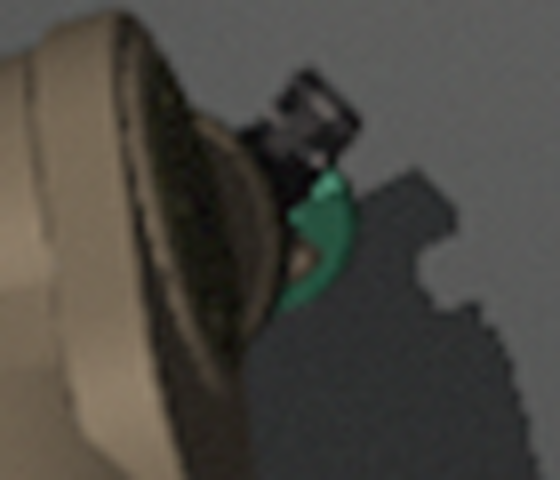

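```bash
python3 -m pendant '[[[-1,0,0,0],[-2,0,0,0],[-3,0,0,0],[-2,0,0,0],[0,0,0,0]]]'; python3 -c "
from h import *
plan(.4712,.1377,.032,45.4)
s=sensors.read_state()
for n in ('top','scene'):
  cc=viewer.capture(n);c=cc['image'][:,:,::-1]
  q=cc['R']@s['ee_pos']+cc['t']; print(n,q[0]/q[2]*cc['fx']+cc['cx'],q[1]/q[2]*cc['fy']+cc['cy'])
  c=c[215:275,180:250] if n=='top' else c[175:245,300:390]
  cv2.imwrite('pics/d_%s.png'%n,cv2.resize(c,None,fx=8,fy=8,interpolation=cv2.INTER_CUBIC))
"
```

```text
t: 5.25
ee_pos: [0.4737, 0.1386, 0.1155]
ee_rot: [-20.1, 89.7, 25.5]
force: [0.0, 0.9, 0.5]
finger_gap: -0.0
t 5.25 tcp [0.4737 0.1386 0.1155] toolx [ 0.006  0.003 -1.   ] tooly [-0.715  0.699 -0.002] q1,q7 [-38.3 118.8] F [0.  0.9 0.5] M [ 0.03  0.03 -0.01] gap -0.0
shift cm [ 8.35  0.14 -0.29] turn 0.3 or -179.7 jawyaw 45.7
top 206.64992853736067 242.6556804228881
scene 346.637074307421 209.99399979137075
```

View pics/d_scene.png

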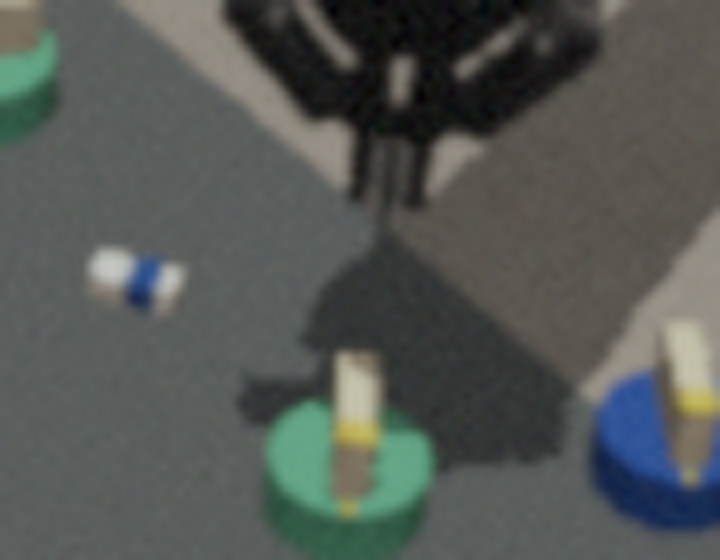

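View pics/d_top.png

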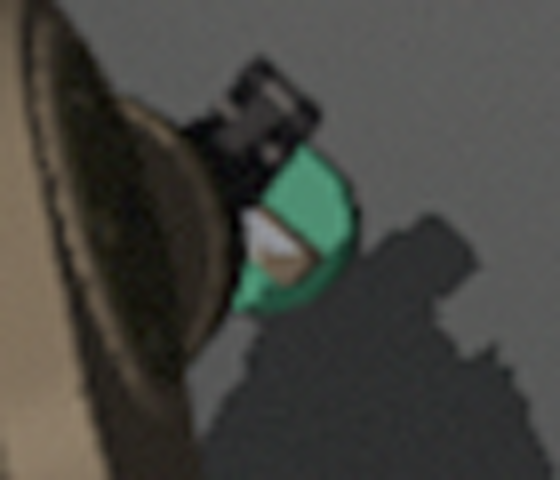

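Shut fingertips show at image ~(348,204), while the reported TCP projects to (347,210). So the tips look about 25 mm higher, or further back, than reported. I'll open and go down again, beyond .032 in small steps, watching force and picture.

```bash
python3 -m pendant '[[[4,0,0,0],[3,0,0,0],[1,0,0,0],[0.2,0,0,0],[0,0,0,0]]]' 4.5 40;python3 -m pendant '[[[0.2,0,0,0],[0.2,0,0,0],[0.2,0,0,0],[0.1,0,0,0],[0,0,0,0]]]'; python3 -c "
from h import *
plan(.4712,.1377,.032,45.4)
s=sensors.read_state()
cc=viewer.capture('scene');c=cc['image'][:,:,::-1]
c=c[175:245,300:390]
cv2.imwrite('pics/e.png',cv2.resize(c,None,fx=8,fy=8,interpolation=cv2.INTER_CUBIC))
"
```

```text
t: 5.85
ee_pos: [0.4718, 0.1379, 0.0302]
ee_rot: [-138.5, 90.0, -92.8]
force: [-0.4, 0.2, 0.7]
finger_gap: 0.0449
t: 6.35
ee_pos: [0.4715, 0.1379, 0.0228]
ee_rot: [131.8, 90.0, 177.4]
force: [-0.2, 0.0, 0.4]
finger_gap: 0.0448
t 6.35 tcp [0.4715 0.1379 0.0228] toolx [-0.  0. -1.] tooly [-0.715  0.699  0.   ] q1,q7 [-37.1 121.3] F [-0.2  0.   0.4] M [-0.06  0.03  0.04] gap 0.0448
shift cm [-0.92  0.01 -0.03] turn 0.3 or -179.7 jawyaw 45.7
```

View pics/e.png

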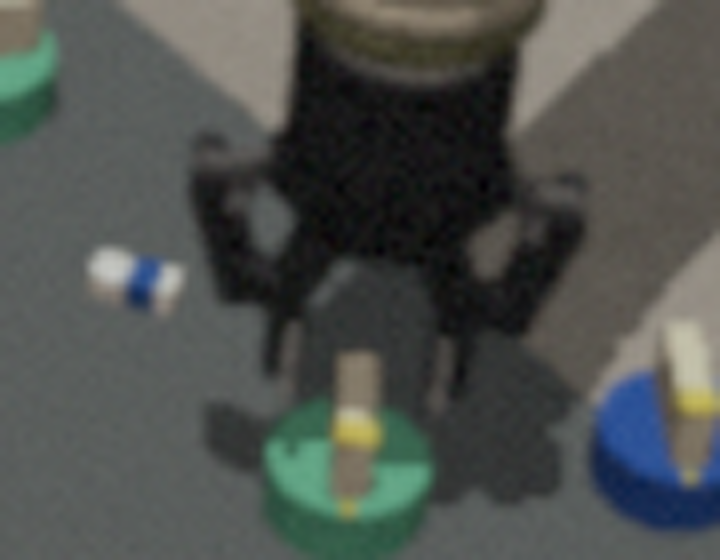

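The pads end at crop (290,400) and (440,400), about 25 mm above the reported TCP, and there is no contact at z=.023. So the real tips sit higher than reported. Going on down in small steps.

```bash
python3 -m pendant '[[[0.3,0,0,0],[0.3,0,0,0],[0.3,0,0,0],[0.2,0,0,0],[0,0,0,0]]]'; python3 -m pendant '[[[0,0,0,0],[0,0,0,0],[0,0,0,0],[0,0,0,0],[0,0,0,0]]]' 0.4 40; python3 -c "
from h import *
plan(.4712,.1377,.032,45.4)
cc=viewer.capture('scene');c=cc['image'][:,:,::-1]
c=c[175:245,300:390]
cv2.imwrite('pics/f.png',cv2.resize(c,None,fx=8,fy=8,interpolation=cv2.INTER_CUBIC))
"
```

```text
t: 6.9
ee_pos: [0.4712, 0.1378, 0.0114]
ee_rot: [161.0, 90.0, -153.3]
force: [-0.3, -0.3, -0.6]
finger_gap: 0.0451
t: 7.4
ee_pos: [0.4716, 0.1379, 0.0119]
ee_rot: [-30.9, 90.0, 14.8]
force: [-0.2, -0.7, 0.5]
finger_gap: 0.0125
t 7.4 tcp [0.4716 0.1379 0.0119] toolx [ 0.  0. -1.] tooly [-0.715  0.699 -0.   ] q1,q7 [-36.9 121.7] F [-0.2 -0.7  0.5] M [-0.12  0.05 -0.  ] gap 0.0125
shift cm [-2.01  0.02 -0.04] turn 0.3 or -179.7 jawyaw 45.7
```

View pics/f.png

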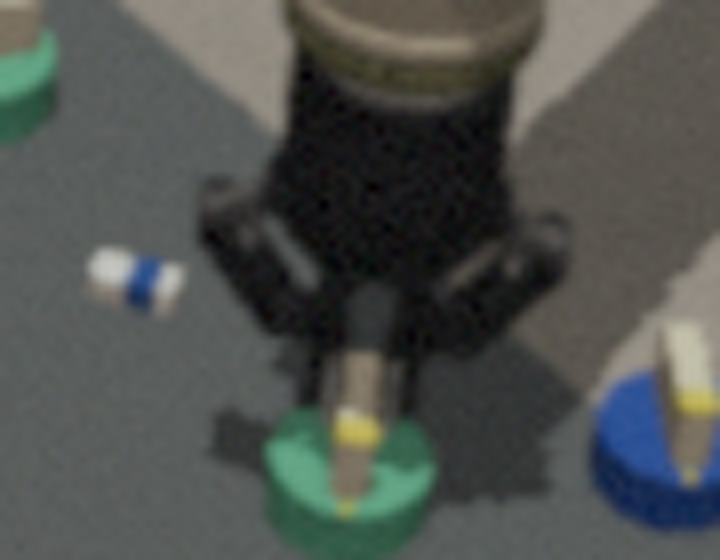

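Now the jaws grip the bar (crop ~(360,380), gap 12.5 mm). I'll take a deeper bite before lifting.

```bash
python3 -m pendant '[[[0,0,0,0],[0.1,0,0,0],[0.2,0,0,0],[0.2,0,0,0],[0.1,0,0,0]]]' 3; python3 -m pendant '[[[0,0,0,0],[0,0,0,0],[0,0,0,0],[0,0,0,0],[0,0,0,0]]]' 0.4 60; python3 -m pendant '[[[-0.5,0,0,0],[-1,0,0,0],[-3,0,0,0],[-3,0,0,0],[0,0,0,0]]]'; python3 -c "
from h import *
plan(.658,-.0081,.06,6)
for n in ('top','scene'):
  cc=viewer.capture(n);c=cc['image'][:,:,::-1]
  c=c[215:275,180:250] if n=='top' else c[175:245,300:390]
  cv2.imwrite('pics/g_%s.png'%n,cv2.resize(c,None,fx=8,fy=8,interpolation=cv2.INTER_CUBIC))
"
```

```text
t: 7.95
ee_pos: [0.4713, 0.1378, 0.0054]
ee_rot: [158.1, 90.0, -156.2]
force: [0.7, 0.2, 0.1]
finger_gap: 0.03
t: 8.45
ee_pos: [0.4714, 0.1379, 0.0057]
ee_rot: [154.3, 90.0, -160.1]
force: [-0.1, 0.7, -0.8]
finger_gap: 0.0122
t: 8.95
ee_pos: [0.4746, 0.1388, 0.0857]
ee_rot: [-20.8, 89.5, 24.9]
force: [0.7, 1.0, -1.6]
finger_gap: 0.0126
t 8.95 tcp [0.4746 0.1388 0.0857] toolx [ 0.007  0.003 -1.   ] tooly [-0.715  0.699 -0.003] q1,q7 [-38.1 119.6] F [ 0.7  1.  -1.6] M [ 0.05 -0.03  0.02] gap 0.0126
shift cm [  2.65 -23.37   2.29] turn 39.7 or -140.3 jawyaw 45.7
```

View pics/g_scene.png

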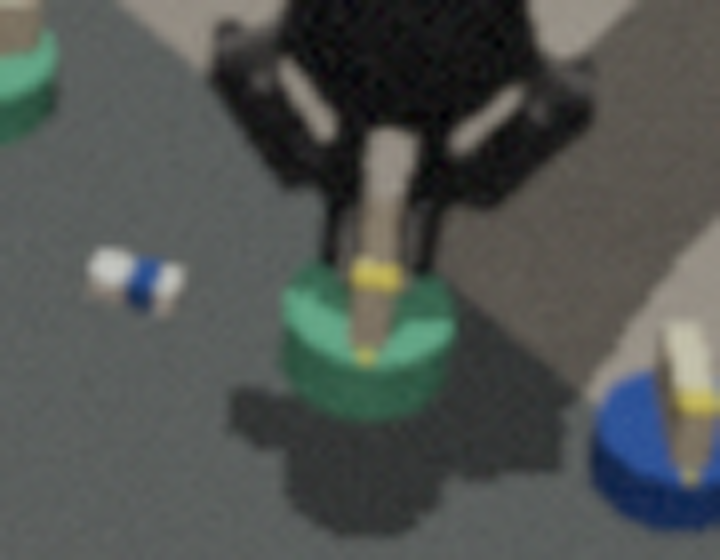

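View pics/g_top.png

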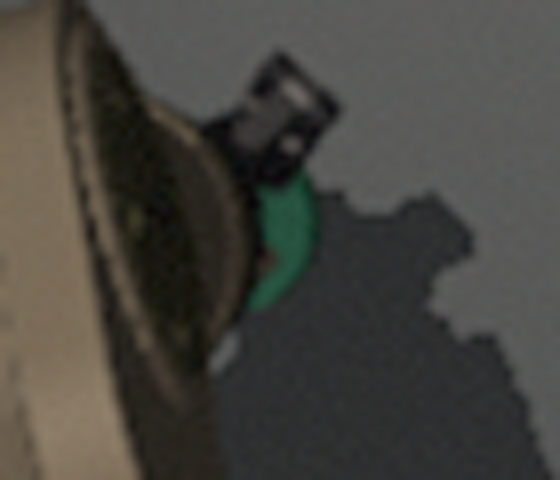

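The plate is held and lifted clear. At the grip, TCP z .0057 matched underside 0. Now to spindle_2.

```bash
python3 -m pendant '[[[0,-4.6,0.45,0],[0,-4.6,0.45,0],[0,-4.6,0.45,0],[0,-4.6,0.45,0],[0,-4.5,0.45,0]]]';  python3 -m pendant '[[[0,0,0,8],[0,0,0,8],[0,0,0,8],[0,0,0,8],[0,0,0,7.5]]]';  python3 -m pendant '[[[0,0,0,0],[0,0,0,0],[0,0,0,0],[0,0,0,0],[0,0,0,0]]]'; python3 -c "
from h import *
plan(.658,-.0081,.06,6)"
```

```text
t: 9.55
ee_pos: [0.6515, -0.0072, 0.0792]
ee_rot: [137.6, 89.9, -176.7]
force: [0.7, 1.3, -1.7]
finger_gap: 0.0122
t: 10.05
ee_pos: [0.6501, -0.006, 0.0791]
ee_rot: [-179.3, 89.8, -173.4]
force: [-0.4, -0.6, -1.9]
finger_gap: 0.0126
t: 10.55
ee_pos: [0.651, -0.0061, 0.0808]
ee_rot: [128.5, 90.0, 134.7]
force: [0.1, 0.5, -1.2]
finger_gap: 0.0125
t 10.55 tcp [ 0.651  -0.0061  0.0808] toolx [-0.  0. -1.] tooly [-0.109  0.994  0.   ] q1,q7 [-24.6 106.6] F [ 0.1  0.5 -1.2] M [-0.03  0.01  0.02] gap 0.0125
shift cm [ 2.08 -0.28  0.67] turn 0.2 or -179.8 jawyaw 6.2
```

```bash
python3 -m pendant '[[[0,-0.28,0.67,0],[1.5,0,0,0],[1,0,0,0],[1,0,0,0],[0,0,0,0]]]'; python3 -c "
from h import *
plan(.658,-.0081,.03,6)
for n in ('top','scene'):
  cc=viewer.capture(n);c=cc['image'][:,:,::-1]
  c=c[145:205,235:305] if n=='top' else c[190:260,225:315]
  cv2.imwrite('pics/h_%s.png'%n,cv2.resize(c,None,fx=8,fy=8,interpolation=cv2.INTER_CUBIC))
"
```

```text
t: 11.05
ee_pos: [0.6563, -0.0079, 0.043]
ee_rot: [177.2, 89.8, -176.6]
force: [-0.9, 0.7, -1.5]
finger_gap: 0.0126
t 11.05 tcp [ 0.6563 -0.0079  0.043 ] toolx [-0.004 -0.    -1.   ] tooly [-0.108  0.994  0.   ] q1,q7 [-23.7 107.6] F [-0.9  0.7 -1.5] M [0.   0.   0.03] gap 0.0126
shift cm [ 1.3  -0.04  0.17] turn 0.2 or -179.8 jawyaw 6.2
```

View pics/h_scene.png

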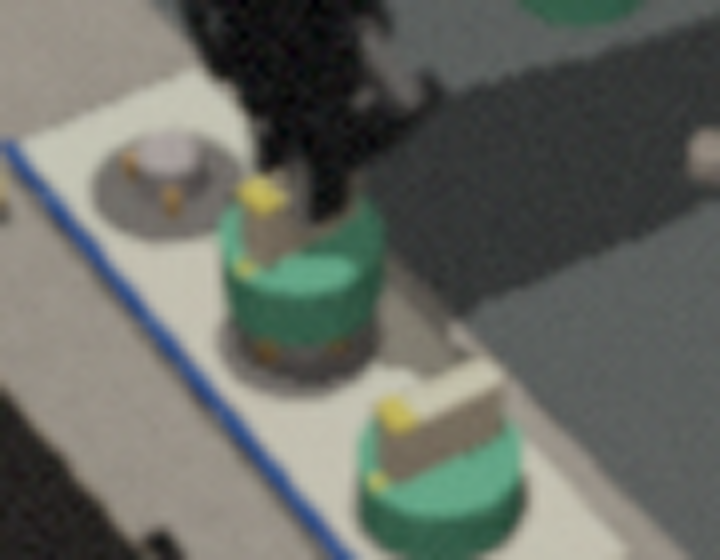

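View pics/h_top.png

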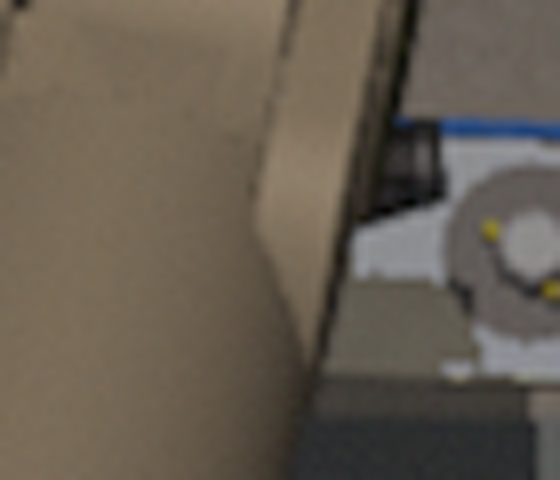

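The plate hangs centred over spindle_2's ring (scene crop ~(303,300)). Lowering while watching the force.

```bash
python3 -m pendant '[[[0.3,0,0.1,0],[0.3,0,0,0],[0.3,0,0,0],[0,0,0,0],[0,0,0,0]]]'; python3 -c "
from h import *
plan(.658,-.0081,.0177,6)";  python3 -m pendant '[[[0.2,0,0,0],[0.2,0,0,0],[0.2,0,0,0],[0,0,0,0],[0,0,0,0]]]';python3 -c "
from h import *
plan(.658,-.0081,.0177,6)"
```

```text
t: 11.65
ee_pos: [0.659, -0.0079, 0.0367]
ee_rot: [-178.2, 90.0, -172.0]
force: [-0.1, 0.4, -1.4]
finger_gap: 0.0125
t 11.65 tcp [ 0.659  -0.0079  0.0367] toolx [-0. -0. -1.] tooly [-0.108  0.994 -0.   ] q1,q7 [-23.5 107.7] F [-0.1  0.4 -1.4] M [ 0.   -0.02 -0.02] gap 0.0125
shift cm [ 1.9 -0.  -0.1] turn 0.2 or -179.8 jawyaw 6.2
t: 12.15
ee_pos: [0.6589, -0.008, 0.0307]
ee_rot: [-176.2, 90.0, -170.0]
force: [-0.2, -0.0, -1.3]
finger_gap: 0.0127
t 12.15 tcp [ 0.6589 -0.008   0.0307] toolx [-0. -0. -1.] tooly [-0.108  0.994 -0.   ] q1,q7 [-23.4 107.9] F [-0.2 -0.  -1.3] M [ 0.02 -0.06  0.  ] gap 0.0127
shift cm [ 1.3 -0.  -0.1] turn 0.2 or -179.8 jawyaw 6.2
```

```bash
python3 -m pendant '[[[0.1,0,-0.1,0],[0.1,0,0,0],[0.1,0,0,0],[0.1,0,0,0],[0,0,0,0]]]'; python3 -c "
from h import *
plan(.658,-.0081,.0177,6)"
```

```text
t: 12.65
ee_pos: [0.6584, -0.0082, 0.0285]
ee_rot: [22.5, 89.9, 28.7]
force: [-5.0, 0.6, 11.5]
finger_gap: 0.0124
t 12.65 tcp [ 0.6584 -0.0082  0.0285] toolx [ 0.001  0.001 -1.   ] tooly [-0.107  0.994  0.   ] q1,q7 [-23.4 108. ] F [-5.   0.6 11.5] M [0.12 1.29 0.05] gap 0.0124
shift cm [ 1.08  0.01 -0.04] turn 0.2 or -179.8 jawyaw 6.2
```

Contact at underside .0228, which is the key tops. I'll ease off a little and turn to search for the keys.

```bash
python3 -m pendant '[[[-0.08,0,0,0],[0,0,0,-1.5],[0,0,0,-1.5],[0,0,0,0],[0,0,0,0]]]'; python3 -m pendant '[[[0,0,0,-1.5],[0,0,0,-1.5],[0,0,0,-1.5],[0,0,0,-1.5],[0,0,0,0]]]';  python3 -m pendant '[[[0,0,0,4],[0,0,0,5],[0,0,0,1.5],[0,0,0,1.5],[0,0,0,0]]]';  python3 -m pendant '[[[0,0,0,1.5],[0,0,0,1.5],[0,0,0,1.5],[0,0,0,1.5],[0,0,0,0]]]'; python3 -c "
from h import *
plan(.658,-.0081,.0177,6)"
```

```text
t: 13.15
ee_pos: [0.6588, -0.0082, 0.0286]
ee_rot: [-7.1, 89.9, 2.1]
force: [-0.7, -0.1, 6.0]
finger_gap: 0.0126
t: 13.65
ee_pos: [0.6591, -0.0081, 0.0286]
ee_rot: [-12.0, 89.9, 3.3]
force: [0.4, -0.7, 5.6]
finger_gap: 0.0125
t: 14.15
ee_pos: [0.6591, -0.0081, 0.0286]
ee_rot: [-5.4, 89.9, -2.3]
force: [1.0, 0.1, 4.5]
finger_gap: 0.0123
t: 14.65
ee_pos: [0.6592, -0.0081, 0.0286]
ee_rot: [0.5, 89.9, -2.4]
force: [0.4, -0.1, 6.5]
finger_gap: 0.0124
t 14.65 tcp [ 0.6592 -0.0081  0.0286] toolx [ 0.002 -0.    -1.   ] tooly [0.05  0.999 0.   ] q1,q7 [-24.7  99.8] F [ 0.4 -0.1  6.5] M [-0.   -0.01 -0.04] gap 0.0124
shift cm [ 1.09 -0.   -0.12] turn -8.9 or 171.1 jawyaw 177.1
```

Turning from about +15 to -3 deg never let it sink, so this plate belongs on spindle_1. Moving over.

```bash
python3 -m pendant '[[[-1,0,0,0],[-2.5,0,0,0],[0,0,0,-7.3],[0,-3,0,0],[0,-3,0,0]]]'; python3 -m pendant '[[[0,-3,0,0],[0,0,0,0],[0,0,0,0],[0,0,0,0],[0,0,0,0]]]'; python3 -c "
from h import *
plan(.6555,-.1031,.043,4.4)"
```

```text
t: 15.15
ee_pos: [0.6629, -0.0669, 0.0629]
ee_rot: [91.1, 90.0, 95.8]
force: [-0.4, -0.9, -1.7]
finger_gap: 0.0126
t: 15.65
ee_pos: [0.6652, -0.096, 0.0624]
ee_rot: [106.0, 90.0, 110.6]
force: [-0.2, -0.3, -1.3]
finger_gap: 0.0125
t 15.65 tcp [ 0.6652 -0.096   0.0624] toolx [-0.     0.001 -1.   ] tooly [-0.08   0.997  0.001] q1,q7 [-16.1 113.7] F [-0.2 -0.3 -1.3] M [-0.01  0.01  0.03] gap 0.0125
shift cm [ 1.94 -0.63 -1.02] turn 0.2 or -179.8 jawyaw 4.6
```

```bash
python3 -m pendant '[[[0,-0.63,-1,0],[1,0,0,0],[1,0,0,0],[0.4,0,0,0],[0,0,0,0]]]'; python3 -c "
from h import *
plan(.6555,-.1031,.0286,4.4)
for n in ('scene',):
  cc=viewer.capture(n);c=cc['image'][:,:,::-1]
  c=c[180:250,205:295]
  cv2.imwrite('pics/i_%s.png'%n,cv2.resize(c,None,fx=8,fy=8,interpolation=cv2.INTER_CUBIC))"
```

```text
t: 16.15
ee_pos: [0.6548, -0.1043, 0.037]
ee_rot: [167.1, 89.9, 171.6]
force: [-0.2, -0.1, -0.9]
finger_gap: 0.0122
t 16.15 tcp [ 0.6548 -0.1043  0.037 ] toolx [-0.002  0.    -1.   ] tooly [-0.078  0.997  0.001] q1,q7 [-15.6 114.9] F [-0.2 -0.1 -0.9] M [ 0.    0.01 -0.  ] gap 0.0122
shift cm [0.84 0.12 0.08] turn 0.1 or -179.9 jawyaw 4.5
```

View pics/i_scene.png

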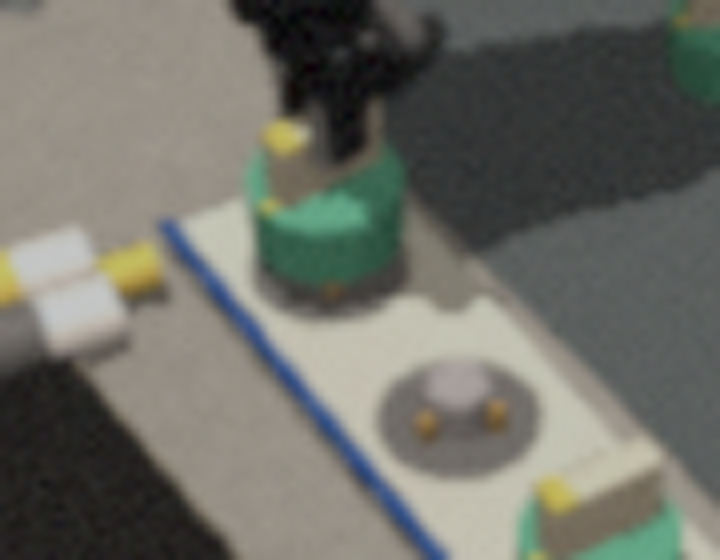

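The plate hangs centred over spindle_1's ring (crop ~(330,280)). Lowering onto it, then on past the key tops.

```bash
python3 -m pendant '[[[0.2,0.1,0,0],[0.2,0,0,0],[0.2,0,0,0],[0.1,0,0,0],[0,0,0,0]]]'; python3 -m pendant '[[[0.1,0,0,0],[0.1,0,0,0],[0.1,0,0,0],[0,0,0,0],[0,0,0,0]]]'; python3 -c "
from h import *
plan(.6555,-.1031,.0177,4.4)"
```

```text
t: 16.7
ee_pos: [0.6554, -0.1039, 0.0314]
ee_rot: [177.9, 90.0, -177.7]
force: [0.7, 0.7, -2.1]
finger_gap: 0.0123
t: 17.2
ee_pos: [0.6555, -0.1039, 0.0286]
ee_rot: [-163.0, 90.0, -158.5]
force: [-0.7, -0.6, -1.1]
finger_gap: 0.0126
t 17.2 tcp [ 0.6555 -0.1039  0.0286] toolx [-0. -0. -1.] tooly [-0.078  0.997 -0.   ] q1,q7 [-15.6 115.1] F [-0.7 -0.6 -1.1] M [ 0.   -0.   -0.06] gap 0.0126
shift cm [1.09 0.08 0.01] turn 0.1 or -179.9 jawyaw 4.5
```

```bash
python3 -m pendant '[[[0.1,0.05,0,0],[0.1,0,0,0],[0.1,0,0,0],[0,0,0,0],[0,0,0,0]]]'; python3 -c "
from h import *
plan(.6555,-.1031,.0177,4.4)"
```

```text
t: 17.7
ee_pos: [0.6554, -0.1034, 0.0255]
ee_rot: [-162.3, 90.0, -157.8]
force: [0.6, -0.5, -0.9]
finger_gap: 0.0123
t 17.7 tcp [ 0.6554 -0.1034  0.0255] toolx [-0. -0. -1.] tooly [-0.078  0.997 -0.   ] q1,q7 [-15.6 115.1] F [ 0.6 -0.5 -0.9] M [-0.05  0.02 -0.02] gap 0.0123
shift cm [0.78 0.03 0.01] turn 0.1 or -179.9 jawyaw 4.5
```

It is past the key tops with no force, so the keys engage. Down to 1 mm above the deck, then release.

```bash
python3 -m pendant '[[[0.2,0,0,0],[0.2,0,0,0],[0.2,0,0,0],[0.1,0,0,0],[0,0,0,0]]]'; python3 -m pendant '[[[0,0,0,0],[0,0,0,0],[0,0,0,0],[0,0,0,0],[0,0,0,0]]]' 3; python3 -m pendant '[[[-2,0,0,0],[-4,0,0,0],[-4,0,0,0],[-2,0,0,0],[0,0,0,0]]]'; python3 -c "
from h import *
plan(.446,-.1201,.10,-22)
for n in ('scene','top'):
  cc=viewer.capture(n);c=cc['image'][:,:,::-1]
  c=c[145:205,265:335] if n=='top' else c[180:250,205:295]
  cv2.imwrite('pics/j_%s.png'%n,cv2.resize(c,None,fx=8,fy=8,interpolation=cv2.INTER_CUBIC))"
```

```text
t: 18.2
ee_pos: [0.6553, -0.1033, 0.0183]
ee_rot: [175.2, 90.0, 179.7]
force: [0.1, 0.5, -1.8]
finger_gap: 0.0128
t: 18.7
ee_pos: [0.6555, -0.1034, 0.0187]
ee_rot: [7.9, 90.0, 12.4]
force: [1.0, 0.3, 0.0]
finger_gap: 0.03
t: 19.2
ee_pos: [0.6576, -0.1041, 0.143]
ee_rot: [-10.7, 89.6, -6.3]
force: [-0.1, 0.3, 0.6]
finger_gap: 0.0296
t 19.2 tcp [ 0.6576 -0.1041  0.143 ] toolx [ 0.007 -0.001 -1.   ] tooly [-0.078  0.997 -0.001] q1,q7 [-16.6 112.8] F [-0.1  0.3  0.6] M [ 0.01  0.02 -0.01] gap 0.0296
shift cm [  4.16   0.06 -21.25] turn 26.5 or -153.5 jawyaw 4.5
```

View pics/j_scene.png

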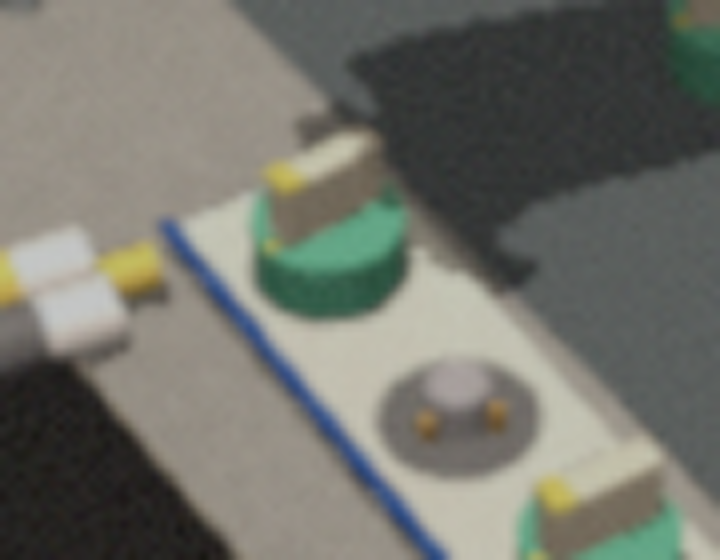

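The first plate is home and flat on the deck at (330,235), looking like plate_3. Now the right plate.

```bash
python3 -m pendant '[[[0,0,-4.2,0],[0,0,-4.2,0],[0,0,-4.2,0],[0,0,-4.2,0],[0,0,-4.2,0]]]' 4.5;  python3 -m pendant '[[[0,0,0,7],[0,0,0,7],[0,0,0,7],[0,0,0,5.5],[0,0,0,0]]]'; python3 -c "
from h import *
plan(.446,-.1201,.10,-22)"
```

```text
t: 19.8
ee_pos: [0.4434, -0.1194, 0.1368]
ee_rot: [178.6, 89.8, -176.9]
force: [-0.1, -0.5, 1.3]
finger_gap: 0.045
t: 20.3
ee_pos: [0.4452, -0.1194, 0.1374]
ee_rot: [-157.7, 89.9, -179.8]
force: [-0.3, 0.5, 0.7]
finger_gap: 0.0448
t 20.3 tcp [ 0.4452 -0.1194  0.1374] toolx [-0.002 -0.    -1.   ] tooly [ 0.376  0.927 -0.001] q1,q7 [-27.   81.9] F [-0.3  0.5  0.7] M [0.02 0.01 0.07] gap 0.0448
shift cm [ 3.74 -0.03  0.11] turn -0.1 or 179.9 jawyaw 157.9
```

```bash
python3 -m pendant '[[[4,0,0.1,0],[3.5,0,0,0],[0,0,0,0],[0,0,0,0],[0,0,0,0]]]'; python3 -c "
from h import *
plan(.446,-.1201,.0057,-22)
for n in ('scene','top'):
  cc=viewer.capture(n);c=cc['image'][:,:,::-1]
  c=c[225:285,270:340] if n=='top' else c[135:205,255:345]
  cv2.imwrite('pics/k_%s.png'%n,cv2.resize(c,None,fx=8,fy=8,interpolation=cv2.INTER_CUBIC))"
```

```text
t: 20.8
ee_pos: [0.448, -0.1205, 0.065]
ee_rot: [11.2, 89.9, -10.8]
force: [0.2, 0.5, -0.0]
finger_gap: 0.0454
t 20.8 tcp [ 0.448  -0.1205  0.065 ] toolx [ 0.002 -0.    -1.   ] tooly [0.374 0.927 0.   ] q1,q7 [-25.3  86.4] F [ 0.2  0.5 -0. ] M [-0.02 -0.    0.01] gap 0.0454
shift cm [ 5.93 -0.04 -0.21] turn 0.0 or -180.0 jawyaw 158.0
```

View pics/k_scene.png

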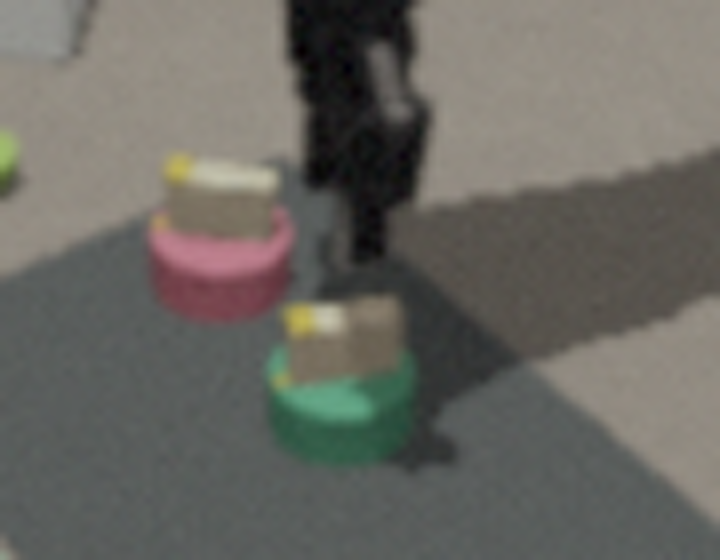

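View pics/k_top.png

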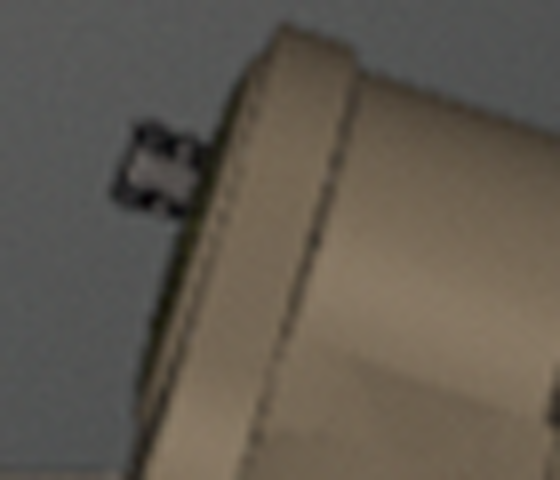

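The right mint plate's bar at crop (345,320) is under the jaws, with pink clear to the left at (220,230). Descending to the same depth and gripping.

```bash
python3 -m pendant '[[[2,0,-0.1,0],[2,0,-0.05,0],[1,0,0,0],[0.7,0,0,0],[0.2,0,0,0]]]'; python3 -m pendant '[[[0,0,0,0],[0,0,0,0],[0,0,0,0],[0,0,0,0],[0,0,0,0]]]' 0.4 60; python3 -c "
from h import *
plan(.446,-.1201,.0057,-22)";  python3 -m pendant '[[[-0.5,0,0,0],[-1,0,0,0],[-3,0,0,0],[-3,0,0,0],[0,0,0,0]]]'; python3 -c "
from h import *
plan(.6585,-.0081,.043,6)
for n in ('scene',):
  cc=viewer.capture(n);c=cc['image'][:,:,::-1]
  c=c[225:285,270:340] if n=='top' else c[135:205,255:345]
  cv2.imwrite('pics/l_%s.png'%n,cv2.resize(c,None,fx=8,fy=8,interpolation=cv2.INTER_CUBIC))"
```

```text
t: 21.4
ee_pos: [0.4458, -0.1196, 0.0046]
ee_rot: [-109.5, 90.0, -131.5]
force: [-0.1, -0.7, 0.0]
finger_gap: 0.0448
t: 21.9
ee_pos: [0.4461, -0.1198, 0.0052]
ee_rot: [23.0, 89.9, 1.0]
force: [-1.9, -0.6, 5.9]
finger_gap: 0.0125
t 21.9 tcp [ 0.4461 -0.1198  0.0052] toolx [ 0.001  0.    -1.   ] tooly [0.375 0.927 0.   ] q1,q7 [-23.   90.7] F [-1.9 -0.6  5.9] M [0.01 0.31 0.01] gap 0.0125
shift cm [-0.05 -0.04 -0.  ] turn -0.0 or 180.0 jawyaw 158.0
t: 22.4
ee_pos: [0.4484, -0.1203, 0.0837]
ee_rot: [21.6, 89.6, -0.4]
force: [1.0, 0.1, -0.8]
finger_gap: 0.0121
t 22.4 tcp [ 0.4484 -0.1203  0.0837] toolx [ 0.007 -0.    -1.   ] tooly [0.375 0.927 0.002] q1,q7 [-26.3  85.1] F [ 1.   0.1 -0.8] M [ 0.02 -0.03 -0.  ] gap 0.0121
shift cm [ 4.21 18.28 15.24] turn -28.0 or 152.0 jawyaw 158.0
```

View pics/l_scene.png

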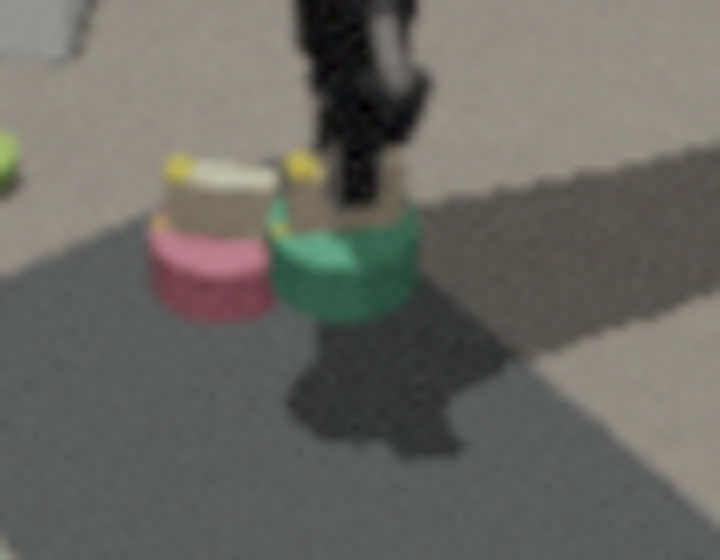

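The plate is held and lifted. Carrying to spindle_2.

```bash
python3 -m pendant '[[[0,3.6,3,0],[0,3.6,3,0],[0,3.6,3,0],[0,3.6,3,0],[0,3.6,3,0]]]'; python3 -m pendant '[[[0,0,0,-7],[0,0,0,-7],[0,0,0,-7],[0,0,0,-7],[0,0,0,0]]]'; python3 -c "
from h import *
plan(.6585,-.0081,.043,6)"
```

```text
t: 22.95
ee_pos: [0.6529, -0.0075, 0.0781]
ee_rot: [-163.6, 89.9, 174.5]
force: [-0.5, -0.8, 0.2]
finger_gap: 0.0124
t: 23.45
ee_pos: [0.6514, -0.009, 0.0783]
ee_rot: [173.6, 89.9, 179.6]
force: [-0.0, -0.1, -1.7]
finger_gap: 0.0123
t 23.45 tcp [ 0.6514 -0.009   0.0783] toolx [-0.002  0.    -1.   ] tooly [-0.106  0.994  0.   ] q1,q7 [-21.7 105.1] F [-0.  -0.1 -1.7] M [-0.    0.01  0.01] gap 0.0123
shift cm [3.53 0.01 0.72] turn 0.1 or -179.9 jawyaw 6.1
```

```bash
python3 -m pendant '[[[0,0,0.7,0],[1.5,0,0,0],[1.5,0,0,0],[0.8,0,0,0],[0,0,0,0]]]'; python3 -m pendant '[[[0,0,0,0],[0.3,0,0,0],[0.3,0,0,0],[0.2,0,0,0],[0,0,0,0]]]'; python3 -c "
from h import *
plan(.6585,-.0081,.0177,6)
cc=viewer.capture('scene');c=cc['image'][:,:,::-1]
c=c[190:260,225:315]
cv2.imwrite('pics/m.png',cv2.resize(c,None,fx=8,fy=8,interpolation=cv2.INTER_CUBIC))"
```

```text
t: 23.95
ee_pos: [0.6573, -0.0081, 0.0388]
ee_rot: [179.8, 89.7, -174.3]
force: [-0.2, -0.7, -1.6]
finger_gap: 0.0126
t: 24.45
ee_pos: [0.6589, -0.0081, 0.0333]
ee_rot: [168.8, 90.0, 174.8]
force: [-0.6, 0.2, -1.6]
finger_gap: 0.0121
t 24.45 tcp [ 0.6589 -0.0081  0.0333] toolx [-0.  0. -1.] tooly [-0.104  0.995  0.   ] q1,q7 [-21.  105.9] F [-0.6  0.2 -1.6] M [ 0.02 -0.02  0.01] gap 0.0121
shift cm [ 1.56  0.01 -0.04] turn -0.0 or 180.0 jawyaw 6.0
```

View pics/m.png

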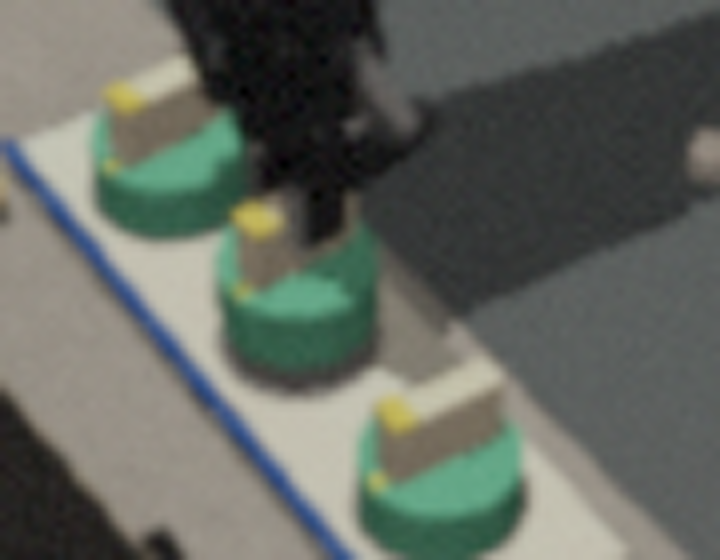

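The plate is centred on spindle_2's nose (crop ~(298,320)), just above the ring. Lowering.

```bash
python3 -m pendant '[[[0.2,0,0,0],[0.2,0,0,0],[0.1,0,0,0],[0,0,0,0],[0,0,0,0]]]'; python3 -m pendant '[[[0.1,0,0,0],[0.1,0,0,0],[0.1,0,0,0],[0,0,0,0],[0,0,0,0]]]'
```

```text
t: 25.0
ee_pos: [0.6592, -0.0083, 0.0286]
ee_rot: [-144.6, 90.0, -138.6]
force: [0.2, 0.1, -0.8]
finger_gap: 0.0122
t: 25.5
ee_pos: [0.6591, -0.0082, 0.0255]
ee_rot: [-172.7, 90.0, -166.7]
force: [-0.6, -0.8, -0.7]
finger_gap: 0.0124
```

It is past the key tops with no force. On down, then release.

```bash
python3 -m pendant '[[[0.2,0,0,0],[0.2,0,0,0],[0.2,0,0,0],[0.1,0,0,0],[0,0,0,0]]]'; python3 -m pendant '[[[0,0,0,0],[0,0,0,0],[0,0,0,0],[0,0,0,0],[0,0,0,0]]]' 3; python3 -m pendant '[[[-2,0,0,0],[-4,0,0,0],[-4,0,0,0],[-4,0,0,0],[0,0,0,0]]]'; python3 -m pendant '[[[0,0,-5,0],[0,0,-5,0],[0,0,-5,0],[0,0,-4,0],[0,0,0,0]]]';python3 -c "
from h import *
for n in ('scene','top'):
  cc=viewer.capture(n);c=cc['image'][:,:,::-1]
  cv2.imwrite('pics/n_%sf.png'%n,c)
  c=c[145:205,205:330] if n=='top' else c[180:270,205:315]
  cv2.imwrite('pics/n_%s.png'%n,cv2.resize(c,None,fx=6,fy=6,interpolation=cv2.INTER_CUBIC))"
```

```text
t: 26.0
ee_pos: [0.6589, -0.0082, 0.0182]
ee_rot: [-179.5, 90.0, -173.5]
force: [-0.0, -0.5, -1.8]
finger_gap: 0.0124
t: 26.5
ee_pos: [0.6592, -0.0082, 0.0187]
ee_rot: [-17.9, 90.0, -11.9]
force: [0.8, 0.6, 0.8]
finger_gap: 0.03
t: 27.0
ee_pos: [0.6626, -0.0089, 0.1658]
ee_rot: [-4.4, 89.4, 1.5]
force: [0.2, -0.8, 0.0]
finger_gap: 0.0302
t: 27.5
ee_pos: [0.4651, -0.0288, 0.1578]
ee_rot: [133.1, 89.8, 139.0]
force: [0.6, 0.4, -0.5]
finger_gap: 0.0298
```

View pics/n_scene.png

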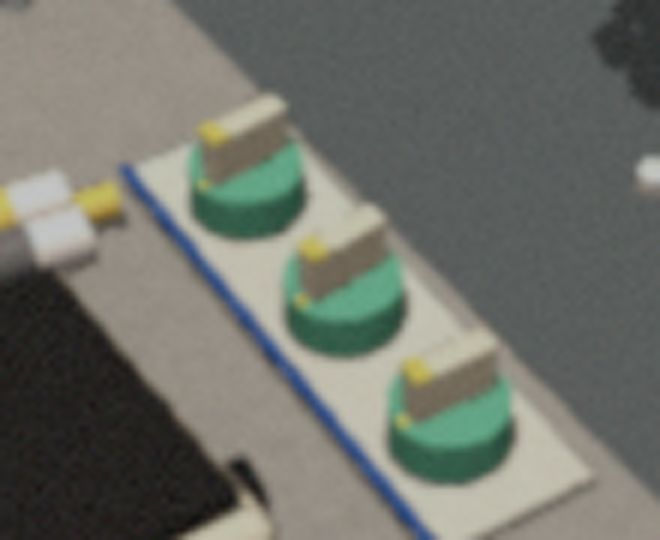

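View pics/n_topf.png

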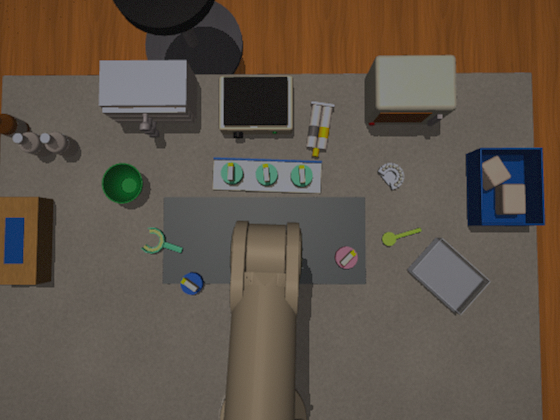

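All three plates stand alike on the dock (scene crop (246,185), (344,290), (450,410)). The bystanders look unmoved. One two-view height check, then I hand in.

```bash
python3 - <<'E'
from h import *
def run(n,box):
    c=viewer.capture(n); hsv=cv2.cvtColor(c["image"],cv2.COLOR_RGB2HSV).astype(int); H,S,V=hsv[...,0],hsv[...,1],hsv[...,2]
    m=(H>22)&(H<35)&(S>110)&(V>70); b=np.zeros_like(m); b[box[0]:box[1],box[2]:box[3]]=1
    g=(H>65)&(H<90)&(S>70)&(V>40)&b
    out=[ce for i,s,ce,_ in comps(m&b,4,40)]
    P=c["R"],c["t"]; K=np.array([[c["fx"],0,c["cx"]],[0,c["fy"],c["cy"]],[0,0,1]])
    G=[ray(c,cv2.minEnclosingCircle(np.argwhere(mm)[:,::-1].astype(np.float32))[0],.039)[0].round(4) for i,s,ce,mm in comps(g,100,900)]
    return sorted(out,key=lambda p:p[0]),K@np.c_[c["R"],c["t"]],G
a,Pa,G=run("top",(155,200,215,330)); b,Pb,_=run("scene",(190,262,228,300))
print(np.round(a,1),np.round(b,1),"top-centres",G)
for p in a:
    for q in b:
        X=cv2.triangulatePoints(Pa,Pb,p,q).ravel(); X=X[:3]/X[3]
        u=Pa@np.r_[X,1]; e=np.hypot(*(u[:2]/u[2]-p))
        if e<3: print(X.round(4),"err",e.round(2))
print(sensors.read_state()["force"].round(1))
E
```

```text
[[230.5 164.2]
 [264.9 165.3]
 [301.1 166.9]
 [315.4 155.3]] [[240.  202. ]
 [256.7 221.4]
 [274.2 241.5]] top-centres [array([0.6605, 0.0852, 0.039 ]), array([ 0.6567, -0.0083,  0.039 ]), array([ 0.6534, -0.1032,  0.039 ])]
[0.6806 0.0847 0.0675] err 0.34
[ 0.6776 -0.0068  0.068 ] err 0.5
[ 0.6736 -0.1026  0.0684] err 0.73
[0.4 0.1 0.1]
```

All three marks lie at equal height (.0675–.0684 m, expected about .070), and the centres are within 2 mm of their spindles.

```bash
python3 -c "
from rig import job_done
print(job_done())"
```

```text
the job is handed in; nothing more can be done
None
```

Both loose mint plates are on the dock and released, and I handed the job in at about 27.6 s of the 64 s allowed. No verdict is given.

- **Left plate:** I tried it on spindle_2 first. It sat on the key tops and did not sink when turned from about +15 to −3°, so I moved it to spindle_1, where it went home without force.
- **Right plate:** It went home on spindle_2 at the first try.

**Last checks:**
- **Height:** The yellow bar marks on all three docked plates triangulate to 67.5–68.4 mm. A home plate should read about 70 mm. They match plate_3 within 1 mm, while a plate resting on the keys would stand 11 mm higher.
- **Position:** The two plate centres are within about 2 mm of their spindle axes.
- **Surroundings:** The fingers were open and clear, the force was near zero, and plate_3 and the bystanders look unmoved.

**Disagreements on the way:**
- **Tool height:** The real fingertips sit about 25 mm higher than the reported TCP suggests. My first grasp closed on air above the bar. I corrected it from the camera views, in small steps while watching the force.
- **Finger opening:** It read about 12.5 mm on the 14 mm bar, though the grip held.
- **Second grasp:** The wrist force read about 6 N as the jaws closed on the right plate. I took this as a light touch of the fingertips on the plate; it did no visible harm.

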